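# Seat the keyed dark cap on the detector head and hold it home

### The job

Take the tall black dark cap with the knurled grip and set it over the nose on top of the detector head, then turn it under a light push until its hidden keyways drop over the nose's pins; do not force it. Push it fully home against the sprung light seal and keep holding it pressed there for the dark reading: you finish with the cap still held down. Leave the other things on the mat where they are.

Things in the scene. Friction and masses are not known exactly. Their poses are not given: they have to be found in the camera images.
- cap: Bayonet dark cap, black anodised, loose, 100 to 210 g, 50 mm tall, standing closed end up on the 3 mm mat. Below the grip band a plain skirt 52 mm in diameter, open below: bore 34 mm, 30 mm deep. In the bore wall three keyways 120 degrees apart, 8.5 mm wide, 6.5 mm deep, run full depth; nothing outside shows them. Origin: centre of the lower rim, z up the cap's axis; x says nothing of the pins.
- cap_grip (a point): Point on the cap's axis 41 mm above its lower rim, in the solid knurled grip band that makes up the upper 20 mm of the cap, 54 mm in diameter: the height to grip it.
- head: Detector head, fixed: bare aluminium can about 100 mm in diameter on a 150 x 130 x 10 mm base plate, with an upright steel nose on top, 128 mm tall in all. Origin: centre of the plate's underside, on the axis of can and nose; z up, x along the plate's long side.
- seat (a point): Centre of the flat shoulder, 68 mm in diameter, at the foot of the nose, 100 mm above the base plate's underside: the cap's rim lands on it when fully home. The nose, 32 mm in diameter, rises 28 mm above it; its top 6 mm tapers to 25 mm.
- pin_level (a point): Point on the nose's axis 16.5 mm above the seat, level with the tops of three round pins (5 mm thick, 120 degrees apart, reaching 22 mm from the axis); their direction varies and is not given. A cap that misses them rests here on its rim; turned either way, within a third of a turn it drops over them, goes down freely 11.5 mm to the seal and turns no more (kept twisted against the pins it binds).
- seal (a joint): Travel of the sprung light seal, a 45 mm black ring round the foot of the nose, in m: 0 when up (its top 5 mm above the seat), growing as it is pushed down, 0.005 when the cap is fully home. Spring: 3.6 N to start, about 9.6 N when home; it lifts the cap again if let go.
- slip_cap: Bystander: low smooth black slip-on cap, 66 mm in diameter, 16 mm tall, loose. Origin: centre of the underside. Leave it alone.
- lock_ring: Bystander: plain aluminium ring, 52 mm outside, 40 mm inside, 6 mm tall, loose. Origin: centre of the underside. Leave it alone.
- driver: Bystander: screwdriver with a black handle, 170 mm long, lying loose beyond the work. Leave it alone.
Not all that is in view belongs to the job. Of the things that look like the cap, take the one that is nearest to the robot's base at the start.

How it is judged:
By the outcome, as a careful person would: the job done as asked, in the order asked, and still so for the second after the job is handed in, while the arm keeps its last pose, push and grip.
It also fails if it takes over 51 s, if anything falls off the work surface, if the arm or the gripper's body presses on something with over 40 N, if the wrist force passes 120 N, or if a joint passes its speed limit or range.

### The arm

A 6-joint arm with a two-finger parallel gripper is mounted at the origin on the work surface. World frame = base frame: x ahead of the robot, y to its left, z up, the work surface at z = 0. Lengths are in m, angles in rad, forces in N, time in s.
With the tool pointing down it reaches from about 0.25 to 0.775 m from the base axis. Payload 4 kg.
Tool frame: the origin (TCP) lies at the very end of the fingers, on their centre line; the grasp point (between the pads) lies 19 mm behind it; z points along the fingers, y is the direction in which the jaws open and shut (so a half turn about z gives the same grasp; the last joint's range is limited). The gripper opens to 94 mm and grips with 3 to 60 N. Pads are 16 mm wide; open, the fingers measure 119 mm over their backs; the gripper's body (75 mm by 177 mm) begins 78 mm behind the grasp point.
Start: joints at [-1.349, 0.087, 1.371, -0, 1.684, -0.103], TCP at [0.176, -0.521, 0.173] pointing down, gripper open.
Joint ranges: [-3.1, 3.1], [-0.76, 2.03], [0.27, 2.55], [-1.08, 4.22], [0.17, 2.65], [-2.57, 2.57]. Speed limits (rad/s): [2.79, 2.79, 3.14, 3.14, 3.14, 3.14].

### API

Orientations are given as [roll, pitch, yaw] about the fixed x, y, z axes, in that order (R = Rz(yaw) Ry(pitch) Rx(roll)).
In Python, from bench import robot, cams, models gives the robot as it stands.
- The arm moves only by the tool step_arm, never from a script. Its argument "series" is a list of rows, each a list of 5 numbers: the gripper command: -1 is shut, 1 is fully open, values between are in proportion, then the shift along the tool's x, y, z in mm, then the turn about the tool's z in degrees. A call has 1 to 20 rows; each row is the pose to reach, as a shift and turn from the pose commanded when the call began, along the tool's axes at that moment; what a row does not reach only later rows make up. A row lasts 1/8 s, in which the tool goes at most 62.5 mm and 10.7 degrees, less where a joint would pass 70% of its speed; a pose out of reach is approached as far as the arm can. A call with a gripper value outside its range is refused whole. The fingers move at their own pace and stop on an object; the grip force is fixed at half the most. Time passes only in rows, so rows that repeat a pose let the fingers close. It gives the time, the measured TCP pose, the force and the opening at its end, in the units of the state.
- robot.get_obs(): the state, without advancing time (a new reading comes with each control period).
- cams.snapshot(name): name is "scene" or "side" or "wrist"; returns a dict with "pixels" (420x560x3 uint8, red, green, blue), "fov_y" (degrees; the focal length in pixels is half the picture's height over the tangent of half this angle, whatever the lens; pixels are square), "cx", "cy" (the principal point, pixels), "k1" (the pictures are not rectified: a ray, as slopes to the right and down, at radius r is drawn at 1 + k1 r^2 times it, then the intrinsics apply), "R" (3x3) and "t" (3): a world point X has camera coordinates R X + t. Camera axes: x right, y down, z forward; pixel columns grow to the right and rows downward; lengths in m; the calibration is good to about 2 mm. A picture is of the moment at which its call begins. There is no depth.
- robot.close_job(): hands the job in, once; it reports no verdict.
Trained networks look in a picture, given as the dict that the camera call returned (one of the last four; its "shot" number tells which), for a name from the list of things; names that differ only in an ending like _2 or _b are one class to them, and where a whole thing is asked for, a point or a joint stands for the part that bears it (a point fixed in the world has none). Each returns a list of dicts, best first, with "p" (0 to 1); they miss things now and then, are a little off and sometimes report something else, mostly with a low value. They report only what shows in the picture. A call takes as long as a camera call. They do not tell look-alikes from the thing itself.
- models.find_in(picture, label): "position" ([x, y, z] in m, in world coordinates, good to about 4 mm: the middle of the surface that is visible of it).
- models.pinpoint(picture, label): "position" ([x, y, z] in m, in world coordinates, good to about 4 mm: a listed point, or the origin of a listed thing).
The state is a dict: "time": time; "joint_positions": joint angles; "qvel": joint speeds; "joint_torque": joint torques, N m; "tool_pos": TCP position; "ee_rot": TCP orientation; "wrist_force": force on the tool from outside, world axes, zero at the start; "wrist_torque": the same for the moment, N m; "width": finger opening in m.
Only numpy, scipy, OpenCV 4.12 (cv2) and the standard library are available. Lean on these libraries where they do the work, as an engineer would, in place of code of your own. Each camera call takes 0.05 s, during which the arm holds its last target. There are 200 camera calls.

## Working session

There is one attempt and no reset: what is moved stays moved. The work goes in short steps, Python scripts to look and compute and a tool call to move; the robot and the scene stay as the last step left them, time stands still between calls to the robot, and variables do not carry over. Pictures are saved under pics/ and viewed, about 8 in all and at most 12, crops included, and the job is handed in when it is done.

Besides the shell and the picture viewer there is one more tool, called as name(argument=value, ...) on one line, values as JSON. step_arm: Moves the arm, as the interface text tells. Its arguments: {"type":"object","properties":{"series":{"type":"array","items":{"type":"array","items":{"type":"number"}}}},"required":["series"]}

```bash
mkdir -p pics
cat > h.py <<'E'
from bench import robot,cams,models
import cv2,numpy as np
def snap(n,f=None):
    s=cams.snapshot(n)
    if f: cv2.imwrite(f'pics/{f}.png',s['pixels'][:,:,::-1])
    return s
def proj(s,X):
    c=np.array(s['R'])@np.array(X)+np.array(s['t']); u=c[:2]/c[2]; u=u*(1+s['k1']*(u@u))
    f=210/np.tan(np.radians(s['fov_y']/2)); return (f*u+[s['cx'],s['cy']]).round(0)
def ray(s,px):
    f=210/np.tan(np.radians(s['fov_y']/2)); d=(np.array(px)-[s['cx'],s['cy']])/f; u=d.copy()
    for _ in range(20): u=d/(1+s['k1']*(u@u))
    R=np.array(s['R']); return -R.T@np.array(s['t']), R.T@np.array([*u,1])
def atz(s,px,z):
    o,d=ray(s,px); return o+d*(z-o[2])/d[2]
E
python3 - <<'E'
from h import *
ims=[]
for n in ['scene','side','wrist']:
    s=snap(n,n+'1'); ims.append(s['pixels'])
    print(n,'cam at',(-np.array(s['R']).T@np.array(s['t'])).round(3))
    for l in ['cap','cap_grip','head','seat','slip_cap','lock_ring']:
        for d in models.pinpoint(s,l)[:4]:
            if d['p']>.2: print(l,round(d['p'],2),np.round(d['position'],3),proj(s,d['position']))
E
cat >> /dev/null
```

```text
scene cam at [ 1.034 -0.496  0.586]
cap 0.72 [ 0.509 -0.243  0.103] [148. 260.]
cap 0.7 [0.613 0.199 0.002] [326. 212.]
cap 0.61 [0.493 0.212 0.005] [292. 193.]
cap_grip 0.81 [0.564 0.301 0.048] [332. 174.]
cap_grip 0.8 [0.611 0.2   0.04 ] [327. 199.]
cap_grip 0.76 [0.498 0.217 0.039] [295. 182.]
head 0.62 [ 0.51  -0.243  0.002] [159. 298.]
seat 0.97 [ 0.509 -0.244  0.104] [147. 260.]
slip_cap 0.76 [ 0.648 -0.011  0.006] [286. 261.]
lock_ring 0.46 [0.434 0.015 0.002] [225. 221.]
lock_ring 0.29 [0.497 0.217 0.045] [294. 180.]
side cam at [ 0.194 -0.495  0.467]
cap 0.59 [0.563 0.3   0.003] [196. 203.]
cap 0.58 [0.614 0.199 0.006] [242. 213.]
cap 0.56 [0.496 0.215 0.006] [186. 229.]
cap_grip 0.67 [0.616 0.2   0.044] [241. 195.]
head 0.84 [ 0.511 -0.24   0.003] [365. 375.]
seat 0.68 [ 0.512 -0.24   0.105] [373. 315.]
slip_cap 0.82 [ 0.652 -0.013  0.002] [327. 255.]
lock_ring 0.69 [0.434 0.016 0.006] [209. 295.]
wrist cam at [ 0.253 -0.495  0.386]
```

```bash
python3 -c "
import cv2,numpy as np
a=cv2.imread('pics/scene1.png');b=cv2.imread('pics/side1.png')
cv2.imwrite('pics/both.png',cv2.resize(np.hstack([a,b]),(800,300)))"
```

```text
(no output)
```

View pics/scene1.png

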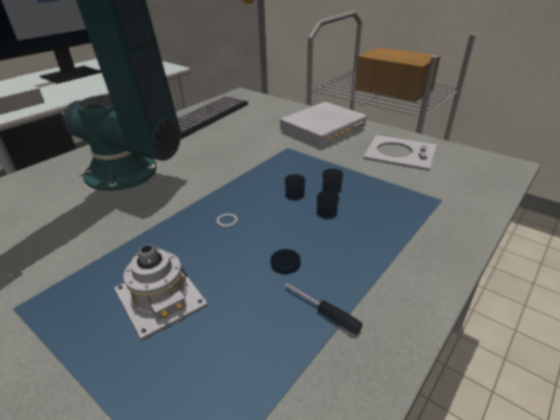

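View pics/side1.png

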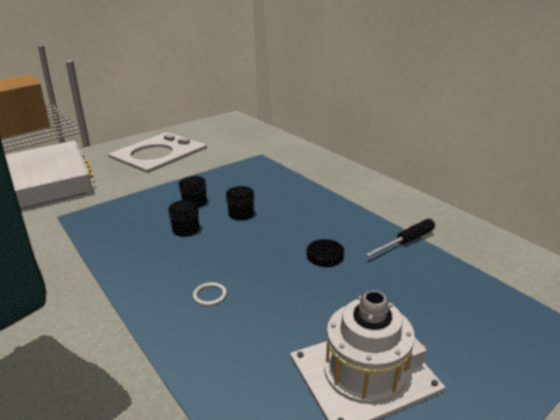

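Three caps look alike, all black with knurled tops:
- A: scene px (295,187), about (0.496, 0.215), 0.54 m from the base.
- B: scene px (327,204), about (0.613, 0.200), 0.645 m.
- C: scene px (332,180), about (0.564, 0.300), 0.64 m.

A is nearest to the base, by about 10 cm. The head is at scene px (150,285) and side px (370,350). I'll confirm A in a crop from close by.

Run:
```python
from h import *
from scipy.spatial.transform import Rotation as Ro
o=robot.get_obs(); R=Ro.from_euler('xyz',o['ee_rot']).as_matrix()
print(o['tool_pos'],np.degrees(o['ee_rot']),o['wrist_force'],o['width'],o['time']); print(R.round(3))
print(((np.array([.496,.215,.25])-o['tool_pos'])@R*1000).round())
```

```text
[ 0.1755165  -0.5212658   0.17271498] [1.79992656e+02 7.93365483e-04 1.86115749e+01] [-0.2846862  -0.20775256 -0.02054368] 0.0938714401674096 1.05
[[ 0.948  0.319  0.   ]
 [ 0.319 -0.948 -0.   ]
 [-0.     0.    -1.   ]]
[ 539. -595.  -77.]
```

step_arm(series=[[1,0,0,-77,0],[1,100,-110,-77,0],[1,270,-300,-77,0],[1,400,-440,-77,0],[1,539,-595,-77,0],[1,539,-595,-77,0],[1,539,-595,-77,0],[1,539,-595,-77,0],[1,539,-595,-77,0],[1,539,-595,-77,0],[1,539,-595,-77,0],[1,539,-595,-77,0],[1,539,-595,-77,0],[1,539,-595,-77,0],[1,539,-595,-77,0],[1,539,-595,-77,0],[1,539,-595,-77,0],[1,539,-595,-77,0]])

```text
time: 3.3
tool_pos: [0.4964, 0.2135, 0.2504]
ee_rot: [3.141, -0.001, 0.323]
wrist_force: [0.1, 0.5, 0.7]
width: 0.0942
```

```bash
cat > look.py <<'E'
from h import *
o=robot.get_obs();print(o['time'],o['tool_pos'].round(4) if hasattr(o['tool_pos'],'round') else o['tool_pos'],np.round(o['joint_positions'],2),np.degrees(o['ee_rot']).round(1))
import sys
s=snap('wrist',sys.argv[1])
for l in sys.argv[2:]:
    for d in models.pinpoint(s,l)[:4]:
        if d['p']>.2: print(l,round(d['p'],2),np.round(d['position'],4),proj(s,d['position']))
E
python3 look.py w2 cap cap_grip
```

```text
3.3 [0.4964 0.2135 0.2504] [ 0.3   0.06  1.24 -0.    1.83  1.55] [ 1.80e+02 -1.00e-01  1.85e+01]
cap 0.88 [ 0.6137  0.1955 -0.0009] [311. 109.]
cap 0.8 [0.5617 0.3029 0.0043] [232. 120.]
cap 0.63 [0.5001 0.2143 0.0062] [275. 177.]
cap_grip 0.88 [0.6169 0.1984 0.0455] [314. 104.]
cap_grip 0.81 [0.5589 0.3035 0.0449] [227. 121.]
cap_grip 0.78 [0.4967 0.2183 0.0439] [272. 183.]
```

View pics/w2.png

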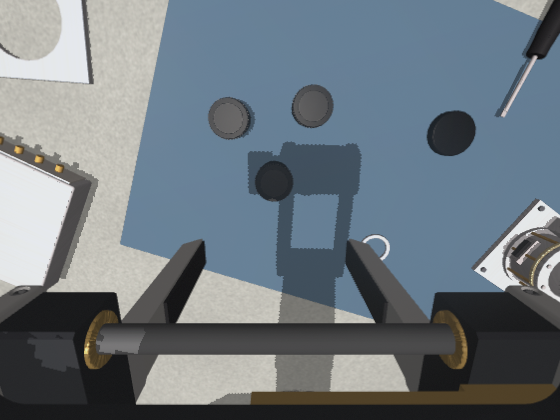

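Wrist view: the near cap A is at px (274,181), in the gripper's shadow. B is at (313,105) and C at (229,118). I'll refine A by silhouette and check it in a crop.

```bash
cat > seg.py <<'E'
from h import *
s=snap('wrist'); im=s['pixels'].copy()
m=(im[:,:,2]<60).astype(np.uint8); m[:150]=0;m[215:]=0;m[:,:240]=0;m[:,310:]=0
m=cv2.morphologyEx(m,cv2.MORPH_OPEN,np.ones((3,3)))
n,l,st,c=cv2.connectedComponentsWithStats(m); k=1+np.argmax(st[1:,4]); print(st[k],c[k])
from scipy.optimize import minimize
def sil(x,y):
    t=np.linspace(0,6.283,60); P=np.array([proj0(s,(x+r*np.cos(a),y+r*np.sin(a),z)) for r,z in((.027,.053),(.027,.033),(.026,.003)) for a in t])
    h=cv2.convexHull(P.astype(np.float32)); return h
def proj0(s,X):
    c=np.array(s['R'])@np.array(X)+np.array(s['t']); u=c[:2]/c[2]; u=u*(1+s['k1']*(u@u))
    return 210/np.tan(np.radians(s['fov_y']/2))*u+[s['cx'],s['cy']]
t=(l==k)
def cost(p):
    q=np.zeros(t.shape,np.uint8); cv2.fillPoly(q,[(sil(*p)*16).astype(np.int32)],1,shift=4); return (q.astype(bool)^t).sum()
r=minimize(cost,[.497,.2155],method='Nelder-Mead',options=dict(initial_simplex=[[.497,.2155],[.502,.2155],[.497,.2205]]))
print(r.x.round(4),r.fun)
cv2.polylines(im,[sil(*r.x).astype(np.int32)],True,(255,0,0),1)
cv2.imwrite('pics/crop.png',cv2.resize(im[85:225,200:360],None,fx=4,fy=4)[:,:,::-1])
E
python3 seg.py
```

```text
[ 256  161   37   40 1160] [274.00775862 180.77931034]
[0.4989 0.2153] 77.0
```

View pics/crop.png

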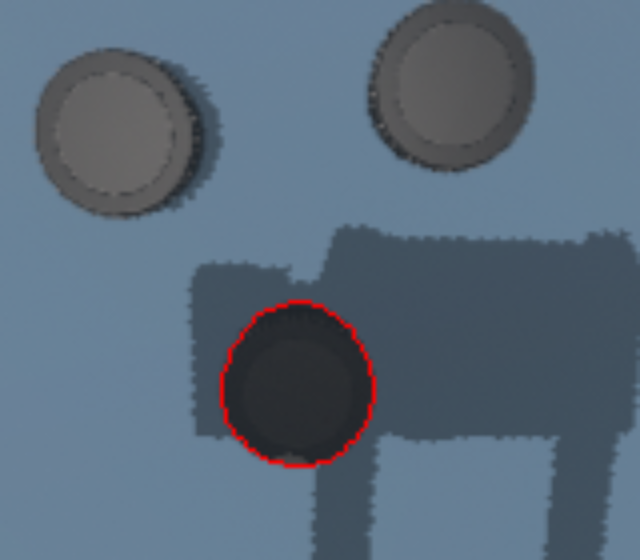

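The crop confirms A: tall, with a grip band and top disc, and the fitted outline matches at (0.499, 0.215). Descending to grip it.

step_arm(series=[[1,2.5,-1.5,50,0],[1,2.5,-1.5,100,0],[1,2.5,-1.5,150,0],[1,2.5,-1.5,190,0],[1,2.5,-1.5,215,0],[1,2.5,-1.5,225,0],[1,2.5,-1.5,225,0],[-1,2.5,-1.5,225,0],[-1,2.5,-1.5,225,0],[-1,2.5,-1.5,225,0],[-1,2.5,-1.5,225,0],[-1,2.5,-1.5,225,0],[-1,2.5,-1.5,225,0]])

```text
time: 5.12
tool_pos: [0.4983, 0.2168, 0.0246]
ee_rot: [3.142, 0.0, 0.325]
wrist_force: [-0.4, -0.4, 0.3]
width: 0.0373
```

Width 37 mm is less than the 54 mm band, so something went wrong. Looking before moving.

Run:
```python
from h import *
o=robot.get_obs();print(o['time'],o['width'],np.round(o['joint_positions'],2),o['wrist_force'])
a=snap('side');b=snap('wrist')
ca=cv2.resize(a['pixels'][130:290,100:300],(400,320),interpolation=cv2.INTER_CUBIC);cb=cv2.resize(b['pixels'],(427,320))
cv2.imwrite('pics/g1.png',np.hstack([ca,cb])[:,:,::-1]);print(robot.get_obs()['width'])
for s in(a,b):
  for d in models.pinpoint(s,'cap')[:4]: print(round(d['p'],2),np.round(d['position'],3))
```

```text
5.125 0.03733030617843142 [ 0.31  0.15  1.6  -0.    1.39  1.55] [-0.35548297 -0.36812043  0.34625197]
0.02950395409251036
0.71 [0.496 0.214 0.005]
0.66 [0.562 0.303 0.005]
0.58 [0.616 0.198 0.005]
0.62 [0.562 0.301 0.002]
0.6 [ 0.612  0.197 -0.   ]
```

View pics/g1.png

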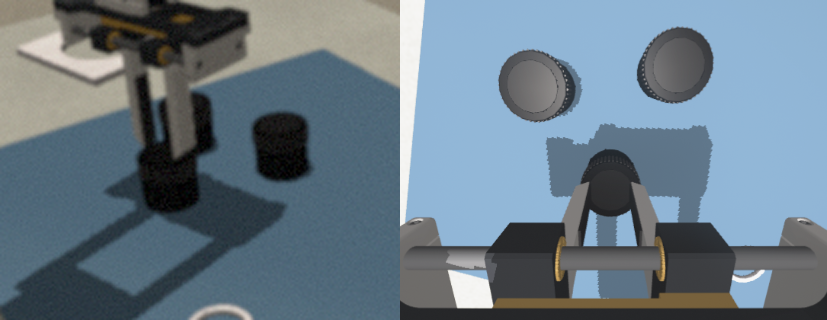

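Run:
```python
from h import *
a=snap('side');b=snap('wrist');o=robot.get_obs();print(o['time'],o['width'],o['tool_pos'])
ims=[]
for s in(a,b):
  im=s['pixels'].copy(); p=o['tool_pos']
  for q,c in((p,(255,0,0)),(p+np.array([0,0,.019]),(0,255,0)),(p+np.array([0,0,.1]),(255,255,0))):
    u=proj(s,q);print(u);cv2.circle(im,tuple(int(v) for v in u),2,c,-1)
  ims.append(im)
cv2.imwrite('pics/g2.png',np.hstack([cv2.resize(ims[0][130:270,110:270],(400,350)),cv2.resize(ims[1][130:410,120:440],(400,350))])[:,:,::-1])
```

```text
5.425 0.013205686254930947 [0.49835949 0.21684889 0.02463225]
[185. 219.]
[184. 211.]
[179. 171.]
[275. 235.]
[275. 244.]
[275. 315.]
```

View pics/g2.png

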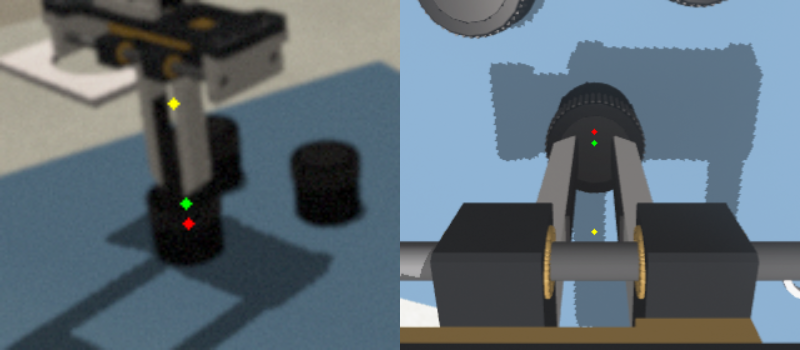

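The fingers are closing freely just above the cap top. Both cameras draw the fingertips over it, at about z = 0.055, while the reported TCP is 0.025 and the cap is in place. So the real fingertips end about 30 mm above the reported TCP. I'll open, go down 28 mm more and close. Since the tips cleared z = 0.053, that stays at least 22 mm off the mat.

step_arm(series=[[1,0,0,0,0],[1,0,0,0,0],[1,0,0,0,0],[1,0,0,0,0],[1,0,0,0,0],[1,0,0,0,0],[1,0,0,0,0],[1,0,0,0,0],[1,0,0,10,0],[1,0,0,18,0],[1,0,0,24,0],[1,0,0,28,0],[1,0,0,28,0]])

```text
time: 7.05
tool_pos: [0.498, 0.2168, -0.0038]
ee_rot: [3.142, 0.001, 0.325]
wrist_force: [-0.3, 0.9, 0.8]
width: 0.0937
```

Run:
```python
from h import *
a=snap('side');b=snap('wrist');o=robot.get_obs();print(o['time'],o['width'],o['tool_pos'],o['wrist_force'])
cv2.imwrite('pics/g3.png',np.hstack([cv2.resize(s['pixels'][r:r+140,c:c+w],(400,350),interpolation=cv2.INTER_CUBIC) for s,r,c,w in((a,130,110,160),(b,140,165,220))])[:,:,::-1])
```

```text
7.15 0.0939475851494319 [ 0.49851548  0.21690097 -0.00320026] [-0.58065781 -0.0922485   1.02488195]
```

View pics/g3.png

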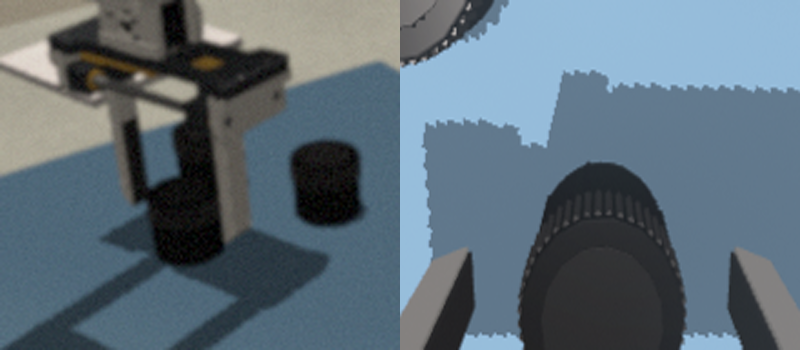

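The fingers now straddle the cap symmetrically, with the tips beside the band and no force. Closing.

step_arm(series=[[-1,0,0,0,0],[-1,0,0,0,0],[-1,0,0,0,0],[-1,0,0,0,0],[-1,0,0,0,0],[-1,0,0,0,0],[-1,0,0,0,0],[-1,0,0,-15,0],[-1,0,0,-50,0],[-1,0,0,-100,0],[-1,0,0,-150,0],[-1,0,0,-200,0],[-1,0,0,-225,0],[-1,0,0,-225,0]])

```text
time: 8.9
tool_pos: [0.4996, 0.2173, 0.2251]
ee_rot: [3.141, -0.006, 0.325]
wrist_force: [0.5, -0.1, -1.9]
width: 0.0535
```

Run:
```python
from h import *
o=robot.get_obs();print(o['time'],o['width'],o['tool_pos'],o['wrist_force'],np.round(o['joint_positions'],2),o['wrist_torque'])
a=snap('side');b=snap('wrist');c=snap('scene')
for s in(a,b,c):
  for l in('cap','cap_grip'):
    for d in models.pinpoint(s,l)[:4]:
      if d['position'][2]>.06:print(l,round(d['p'],2),np.round(d['position'],4),proj(s,d['position']))
cv2.imwrite('pics/g4.png',np.hstack([cv2.resize(a['pixels'][:280,60:340],(400,400)),cv2.resize(b['pixels'][140:420,140:420],(400,400))])[:,:,::-1])
for s in(a,c):
  for l in('head','seat'):
    for d in models.pinpoint(s,l)[:1]:print(l,round(d['p'],2),np.round(d['position'],4),proj(s,d['position']))
```

```text
8.9 0.05353859169514031 [0.49958707 0.21731993 0.22513736] [ 0.5102422  -0.08314835 -1.94622266] [0.31 0.07 1.29 0.   1.78 1.55] [ 0.01224748 -0.04489228 -0.00193027]
cap 0.71 [0.4978 0.2134 0.2364] [172. 111.]
cap_grip 0.56 [0.4979 0.2212 0.2694] [167.  91.]
cap 0.83 [0.4986 0.215  0.2276] [277. 238.]
cap_grip 0.77 [0.4981 0.2174 0.2703] [274. 263.]
cap 0.81 [0.4929 0.2132 0.2288] [292. 115.]
cap_grip 0.74 [0.4992 0.2157 0.2656] [295. 100.]
head 0.72 [ 0.5136 -0.2401  0.0049] [366. 373.]
seat 0.89 [ 0.5136 -0.2415  0.1014] [374. 317.]
head 0.94 [ 0.5109 -0.2438  0.0027] [159. 298.]
seat 0.9 [ 0.5105 -0.2439  0.1022] [148. 261.]
```

View pics/g4.png

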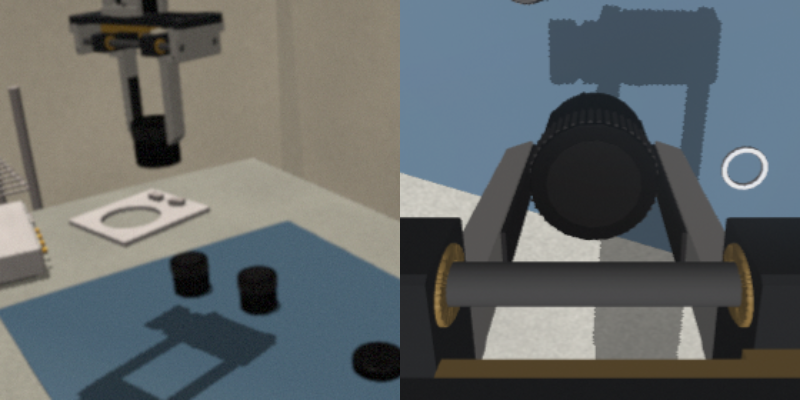

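The cap is held (width 53.5 mm, about 0.2 kg) and upright. Its rim is about 6.5 mm above the reported TCP. Carrying it over the nose, at about (0.511, -0.242).

step_arm(series=[[-1,-6,20,0,0],[-1,-18,60,0,0],[-1,-32,105,0,0],[-1,-48,155,0,0],[-1,-63,205,0,0],[-1,-78,255,0,0],[-1,-94,305,0,0],[-1,-108,350,10,0],[-1,-120,390,25,0],[-1,-130,420,40,0],[-1,-135,439,50,0],[-1,-135,439,50,0],[-1,-135,439,50,0]])

```text
time: 11.18
tool_pos: [0.511, -0.2413, 0.1725]
ee_rot: [3.141, -0.001, 0.326]
wrist_force: [-0.8, 1.1, -1.8]
width: 0.0534
```

```bash
cat > cmp.py <<'E'
from h import *
import sys
o=robot.get_obs();print(o['time'],o['width'],o['tool_pos'],o['ee_rot'],o['wrist_force'],np.round(o['joint_positions'],2))
for n in('side','scene','wrist'):
  s=snap(n,n+sys.argv[1])
  for l in('cap','cap_grip','seat','pin_level','head'):
    for d in models.pinpoint(s,l)[:4]:
      if abs(d['position'][1]+.242)<.03:print(n,l,round(d['p'],2),np.round(d['position'],4),proj(s,d['position']))
E
python3 cmp.py 5; python3 -c "
import cv2,numpy as np
a=cv2.imread('pics/side5.png')[150:420,260:460];b=cv2.imread('pics/scene5.png')[150:350,60:260]
cv2.imwrite('pics/h5.png',np.hstack([cv2.resize(a,(400,540)),cv2.resize(b,(400,400),interpolation=2)[:540] if 0 else cv2.copyMakeBorder(cv2.resize(b,(400,400)),0,140,0,0,0)]))"
```

```text
11.175 0.053440234277840615 [ 0.5110014  -0.24134508  0.17245679] [ 3.14136633e+00 -1.06359862e-03  3.25871501e-01] [-0.80024624  1.07963325 -1.77052689] [-0.54  0.12  1.34  0.    1.69  0.7 ]
side cap 0.85 [ 0.5127 -0.2436  0.1833] [383. 260.]
side cap_grip 0.7 [ 0.5095 -0.2399  0.2183] [381. 231.]
side seat 0.89 [ 0.5108 -0.2412  0.1036] [373. 316.]
side pin_level 0.89 [ 0.5163 -0.2387  0.1201] [376. 302.]
side head 0.57 [ 0.5116 -0.2424  0.0055] [366. 375.]
scene cap 0.67 [ 0.5091 -0.2451  0.1774] [137. 228.]
scene cap_grip 0.8 [ 0.513  -0.2423  0.2185] [135. 209.]
scene cap_grip 0.66 [ 0.5077 -0.2432  0.1017] [147. 260.]
scene seat 0.79 [ 0.5074 -0.2478  0.1026] [145. 261.]
scene pin_level 0.57 [ 0.5132 -0.2433  0.1127] [148. 257.]
scene head 0.92 [ 0.5131 -0.2414  0.0037] [161. 298.]
wrist cap 0.76 [ 0.5113 -0.2421  0.1801] [275. 238.]
wrist cap_grip 0.66 [ 0.5091 -0.2401  0.2169] [271. 261.]
wrist seat 0.66 [ 0.5091 -0.244   0.1028] [276. 212.]
wrist seat 0.18 [ 0.5111 -0.2417  0.1801] [275. 238.]
wrist pin_level 0.55 [ 0.5084 -0.2445  0.1207] [277. 218.]
wrist head 0.76 [ 0.5093 -0.2436  0.005 ] [276. 191.]
```

View pics/h5.png

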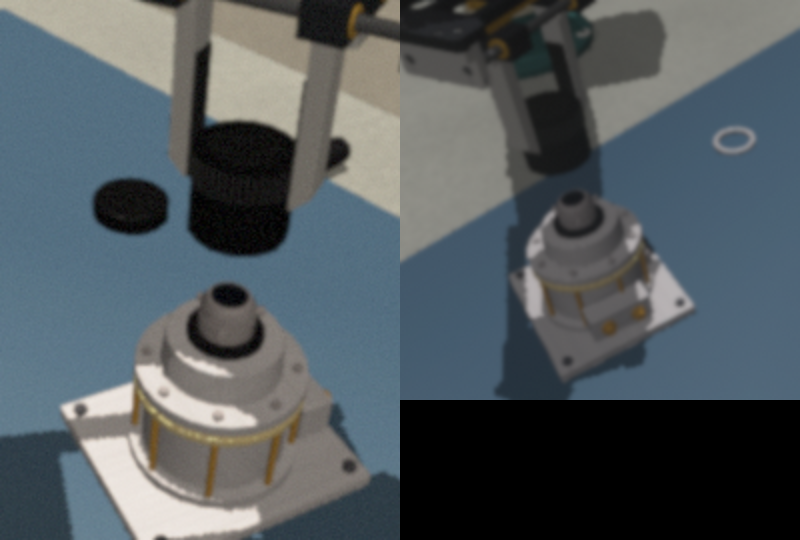

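Cap and nose axes agree within about 1 mm over all three cameras. The rim is at about 0.179, the nose top at 0.131 and pin level at 0.1195. Lowering onto the nose.

step_arm(series=[[-1,0,0,20,0],[-1,0,0,38,0],[-1,0,0,44,0],[-1,0,0,47,0],[-1,0,0,49,0],[-1,0,0,50,0]])

```text
time: 12.82
tool_pos: [0.5108, -0.2424, 0.1222]
ee_rot: [3.141, -0.001, 0.325]
wrist_force: [0.2, 0.7, -1.5]
width: 0.0537
```

step_arm(series=[[-1,0,0,2,0],[-1,0,0,4,0],[-1,0,0,5,0],[-1,0,0,5,0]])

```text
time: 13.32
tool_pos: [0.5108, -0.2422, 0.1167]
ee_rot: [3.141, -0.001, 0.325]
wrist_force: [1.2, 0.5, -2.3]
width: 0.0538
```

step_arm(series=[[-1,0,0,1,0],[-1,0,0,2,0],[-1,0,0,3,0],[-1,0,0,3,0]])

```text
time: 13.82
tool_pos: [0.5107, -0.2422, 0.1137]
ee_rot: [3.141, -0.001, 0.325]
wrist_force: [1.7, -0.0, -2.4]
width: 0.0534
```

step_arm(series=[[-1,0,0,0.5,0],[-1,0,0,1,0],[-1,0,0,1,0]])

```text
time: 14.2
tool_pos: [0.5108, -0.2423, 0.1131]
ee_rot: [3.141, -0.001, 0.325]
wrist_force: [1.7, 0.3, 0.9]
width: 0.0531
```

Contact at the pins: z force rose 3.3 N with the rim at about 0.1196, as expected. Pressing lightly and turning in the negative direction (joint range allows it) in small bites.

step_arm(series=[[-1,0,0,0.5,0],[-1,0,0,0.5,-3],[-1,0,0,0.5,-6],[-1,0,0,0.5,-8]])

```text
time: 14.7
tool_pos: [0.5108, -0.2423, 0.113]
ee_rot: [3.141, -0.001, 0.466]
wrist_force: [0.9, 0.4, 3.5]
width: 0.0534
```

step_arm(series=[[-1,0,0,0,-3],[-1,0,0,0,-6],[-1,0,0,0,-8]])

```text
time: 15.08
tool_pos: [0.5111, -0.2425, 0.1129]
ee_rot: [3.14, -0.001, 0.605]
wrist_force: [2.5, 0.8, 3.7]
width: 0.0532
```

step_arm(series=[[-1,0,0,0,-3],[-1,0,0,0,-6],[-1,0,0,0,-8]])

```text
time: 15.45
tool_pos: [0.5111, -0.2425, 0.1129]
ee_rot: [3.14, -0.001, 0.745]
wrist_force: [2.4, 1.0, 4.3]
width: 0.0535
```

step_arm(series=[[-1,0,0,0,-3],[-1,0,0,0,-6],[-1,0,0,0,-8]])

```text
time: 15.82
tool_pos: [0.511, -0.2426, 0.1124]
ee_rot: [3.14, -0.0, 0.885]
wrist_force: [3.0, 0.9, 2.8]
width: 0.0534
```

step_arm(series=[[-1,0,0,0,-2],[-1,0,0,0,-3],[-1,0,0,0,-3]])

```text
time: 16.2
tool_pos: [0.5105, -0.242, 0.1116]
ee_rot: [-3.141, -0.0, 0.936]
wrist_force: [3.6, 1.0, -0.5]
width: 0.0533
```

Run:
```python
from h import *
o=robot.get_obs();print(o['tool_pos'],o['wrist_force'],o['wrist_torque'],np.round(o['joint_positions'],2))
```

```text
[ 0.51054325 -0.24198871  0.11164773] [ 3.57423471  0.97618365 -0.47188751] [ 0.19157613 -0.90907883  0.00247925] [-0.54  0.14  1.43  0.    1.57  0.09]
```

The cap dropped 1.3 mm after about 35° and the z force fell away with no twist torque: the keyways have found the pins. Stopping the turn, easing 0.5 mm along +x to relieve the side force, and going down.

step_arm(series=[[-1,0.3,0.4,1,0],[-1,0.3,0.4,2,0],[-1,0.3,0.4,3,0],[-1,0.3,0.4,3,0]])

```text
time: 16.7
tool_pos: [0.5107, -0.2416, 0.1085]
ee_rot: [-3.14, -0.001, 0.936]
wrist_force: [1.5, 3.8, 0.0]
width: 0.0532
```

step_arm(series=[[-1,0.3,-0.2,1.5,0],[-1,0.3,-0.2,3,0],[-1,0.3,-0.2,4.5,0],[-1,0.3,-0.2,5.5,0],[-1,0.3,-0.2,5.5,0]])

```text
time: 17.32
tool_pos: [0.511, -0.2416, 0.1033]
ee_rot: [-3.141, -0.0, 0.936]
wrist_force: [3.0, 4.2, 0.4]
width: 0.053
```

step_arm(series=[[-1,0.2,-0.2,1.5,0],[-1,0.2,-0.2,3,0],[-1,0.2,-0.2,4,0],[-1,0.2,-0.2,4,0]])

```text
time: 17.82
tool_pos: [0.5112, -0.2415, 0.1007]
ee_rot: [3.141, -0.0, 0.936]
wrist_force: [1.0, 4.9, 3.2]
width: 0.0533
```

step_arm(series=[[-1,0,0,1,0],[-1,0,0,2,0],[-1,0,0,2.5,0],[-1,0,0,2.5,0]])

```text
time: 18.32
tool_pos: [0.5113, -0.2414, 0.0989]
ee_rot: [3.14, -0.001, 0.936]
wrist_force: [1.4, 5.3, 6.6]
width: 0.0534
```

step_arm(series=[[-1,0,0,1,0],[-1,0,0,2,0],[-1,0,0,2,0]])

```text
time: 18.7
tool_pos: [0.5113, -0.2414, 0.0973]
ee_rot: [3.14, -0.001, 0.936]
wrist_force: [1.0, 6.6, 7.7]
width: 0.0532
```

step_arm(series=[[-1,0,0,1,0],[-1,0,0,1.5,0],[-1,0,0,1.5,0]])

```text
time: 19.08
tool_pos: [0.5114, -0.2413, 0.0967]
ee_rot: [3.14, -0.001, 0.936]
wrist_force: [0.5, 7.3, 10.4]
width: 0.0534
```

The force is kinking up where home is expected (TCP about 0.0966). One more push to confirm the hard stop and hold with margin.

step_arm(series=[[-1,0,0,1,0],[-1,0,0,2,0],[-1,0,0,2,0],[-1,0,0,2,0],[-1,0,0,2,0]])

```text
time: 19.7
tool_pos: [0.5115, -0.2413, 0.0966]
ee_rot: [3.139, -0.001, 0.936]
wrist_force: [-1.6, 8.0, 16.0]
width: 0.0536
```

```bash
python3 cmp.py 6 | grep -v head; python3 -c "
import cv2,numpy as np
a=cv2.imread('pics/side6.png')[210:400,280:440];b=cv2.imread('pics/scene6.png')[180:340,80:240]
cv2.imwrite('pics/h6.png',np.hstack([cv2.resize(a,(400,475),interpolation=2),cv2.copyMakeBorder(cv2.resize(b,(400,400),interpolation=2),0,75,0,0,0)]))"
```

```text
19.7 0.05358793746050139 [ 0.51150663 -0.24132741  0.09662342] [ 3.13856397e+00 -9.49373509e-04  9.35963417e-01] [-1.56345561  7.95390191 16.02977719] [-0.54  0.15  1.46  0.    1.54  0.09]
side cap 0.76 [ 0.5098 -0.2432  0.1076] [374. 315.]
side cap_grip 0.72 [ 0.5105 -0.2412  0.1414] [376. 291.]
scene cap 0.61 [ 0.5092 -0.2443  0.1044] [147. 260.]
scene seat 0.85 [ 0.5093 -0.2444  0.1035] [147. 260.]
scene pin_level 0.72 [ 0.5119 -0.2442  0.1133] [147. 257.]
wrist cap 0.66 [ 0.5134 -0.2404  0.1079] [276. 237.]
wrist cap_grip 0.91 [ 0.5119 -0.2384  0.1472] [272. 260.]
```

View pics/h6.png

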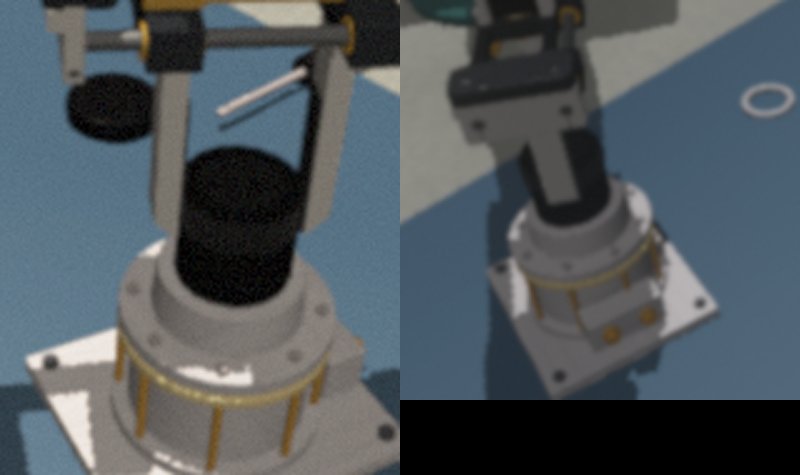

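The rim sits on the shoulder with no gap and no black seal ring showing (side px about 374,320). 2 mm more command gave only 0.1 mm of travel and 5.6 N more force, which is the hard stop. Net push is about 16 N, steady. Handing in.

```bash
python3 -c "
from bench import robot
print(robot.close_job()); o=robot.get_obs(); print(o['tool_pos'],o['wrist_force'],o['width'])"
```

```text
the job is handed in; nothing more can be done
None
the job is handed in; nothing more can be done
```

The dark cap is on the nose, fully home against the light seal, and was still held pressed down when I handed the job in at about 19.7 s.

- **Picking the cap:** I took the one of the three look-alikes nearest the base, at about (0.499, 0.215).
- **Fitting it:** The rim met the pins at the expected height. Turning it about 35° under a push of about 6 N dropped it over them with no twist torque. I then pressed it straight down.
- **Last checks:**
  - **Hard stop:** the last 2 mm of commanded travel moved the tool only 0.1 mm, at the expected seated height.
  - **Hold-down:** about 16 N.
  - **Grip:** width 53.6 mm, with no slip.
  - **Pictures:** the cap sits flush on the shoulder and the seal ring is hidden. The slip cap, lock ring and driver that showed in the last views looked untouched.

**What disagreed:**
- **First grasp:** it closed on air, because the fingertips end about 30 mm above the reported TCP. I corrected for this from the pictures, and the cap was not disturbed.
- **Side load:** about 8 N remained at the end, and I left it.
- **Last readings:** the networks placed the cap rim at 0.104 to 0.108 m against the 0.103 m expected, roughly within their error. I could not read the state again after handing in.

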